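Draw down and seal an anaerobic jar

ROBOT

A 6-joint arm with a two-finger parallel gripper is mounted at the origin on the work surface. World frame = base frame: x ahead of the robot, y to its left, z up, the work surface at z = 0. Lengths are in mm, angles in rad, forces in N, time in s.
With the tool pointing down it reaches from about 375 to 925 mm from the base axis. Payload 5.7 kg.
Tool frame: the origin (TCP) lies on the centre line of the jaws, within the pads' length; the fingertips stand 14 mm ahead of it and the grasp point (between the pads) lies 5 mm behind it; z points along the fingers, y is the line along which they close (so a half turn about z gives the same grasp; the last joint's range is limited). The gripper opens to 85 mm and grips with 20 to 120 N. Pads are 22 mm wide; open, the fingers measure 114 mm over their backs; the gripper's body (76 mm by 85 mm) begins 54 mm behind the grasp point. The pads swing forward as they close: fully open they stand 13 mm farther back than shut.
Start: joints at [1.124, 0.359, 1.51, -0, 1.272, -0.115], TCP at [195.44, 567.246, 245.267] pointing down, gripper open.
Joint ranges: [-2.97, 2.97], [-1.01, 2.36], [0.21, 2.38], [-0.96, 4.11], [0.2, 2.71], [-2.98, 2.98]. Speed limits (rad/s): [2.39, 2.39, 3.14, 3.14, 3.14, 3.14].

INTERFACE

Orientations are given as a unit quaternion [w, x, y, z].
In Python, from cell import manip gives the robot as it stands.
- The arm moves only by the shell command python3 -m inch 'ROWS' [OPENING] [FORCE]. ROWS is JSON, a list of rows, each an object with "offset": the shift along the world's x, y, z in cm, a list of three; "rotation": the turn, a rotation vector about the world's x, y, z in degrees, a list of three. In form: [{"offset": [x, y, z], "rotation": [ax, ay, az]}, ...]. A call has 1 to 8 rows; each row is the pose to reach, as a shift and turn from the pose commanded when the call began; what a row does not reach only later rows make up. A row lasts 1/8 s, in which the tool goes at most 62.5 mm and 10.7 degrees, less where a joint would pass 70% of its speed; a pose out of reach is approached as far as the arm can. A call with a gripper value outside its range is refused whole. OPENING is the finger opening in cm, from 0 to 8.54, set as the call begins (- or left out, the last holds). The fingers move at their own pace and stop on an object; FORCE is the grip in N (left out, the last holds). Time passes only in rows, so rows that repeat a pose let the fingers close. It gives the time, the measured TCP pose, the force, the opening and the grip force at its end, in the units of the state.
- manip.get_obs(): the state, without advancing time (a new reading comes with each control period).
- manip.grab_frame(name): name is "scene" or "top"; returns a dict with "image" (420x560x3 uint8, red, green, blue), "depth" (420x560 float32, mm along the optical axis (not along the pixel's ray), 0 where there is no reading), "K" (3x3 intrinsics, pixels), "eye" and "orientation" of the camera in the world. Camera axes: x right, y down, z forward; pixel columns grow to the right and rows downward; lengths in mm; the calibration is good to about 2 mm. A picture is of the moment at which its call begins.
- manip.close_job(): hands the job in; it is judged then, once.
The state is a dict: "clock": time; "qpos": joint angles; "joint_vel": joint speeds; "joint_torque": joint torques, N m; "tcp_pos": TCP position; "ee_rot": TCP orientation; "force": force on the tool from outside, world axes, zero at the start; "moment": the same for the moment, N m; "width": finger opening in mm; "grasp_force": force on a finger pad.
Only numpy, scipy, OpenCV 4.12 (cv2) and the standard library are available. Lean on these libraries where they do the work, as an engineer would, in place of code of your own. Each camera call takes 0.05 s, during which the arm holds its last target. There are 200 camera calls.

TASK

The stopcock of the anaerobic jar is open: draw the jar's spring-return hand pump by its green paddle until the yellow pointer stands at the red marker, not past it, and hold it there steadily for at least two seconds. Then ease the paddle back fully home without letting it fly back, and once it is home turn the red stopcock handle its quarter turn fully closed. Leave the red marker, reagent bottle, timer and slide box where they are, and let go of everything.

Things in the scene. Friction and masses are not known exactly. Their poses are not given: they have to be found in the camera images.
- stand: Fixed stand with a white sloping panel, 280 mm deep, 340 mm wide. Origin on the table below the panel's centre; x points to the panel's high edge, y to the jar's side, z up. The panel rises 25 degrees towards +x. Panel axes, used below: x up the slope, y as the stand's, z square off the panel (25 degrees from vertical, leaning to the stand's -x).
- panel_centre (a point): Centre of the panel's top face, 115 mm above the table; stand axes. The face is 320 mm along the slope. In panel axes from here (mm): pump barrel dia 50 from x 0 to 150 at y -50, its axis 35 above the face; stopcock axis at x 30, y 80; pipe along y at x 30, 18 above the face.
- filter_top (a point): Top centre of the blue air filter, dia 36, that stands square off the panel on the pump barrel, reaching 162 mm above the face. It leans out over the space above the paddle: come to the paddle square to the panel, tool tilted 25 degrees.
- jar_top (a point): Top centre of the clear jar beside the panel (part of the stand): dia 118, 202 mm tall.
- paddle_grip (a point): Grip point in the green paddle: a plate 12 mm thick along the slope, 70 mm wide along y, square to the panel from 5 to 85 mm above its face. This point: mid-plate, 67 mm above the face. Panel axes. A rod dia 10, 35 mm above the face, joins it to the barrel, 39 mm away at home. Grip across the thickness; pull down the slope (-x).
- plunger (a joint): How far the paddle is drawn down the slope out of the pump, m: 0 is fully home, stop at 0.085. A spring pulls it home with 5 N at home rising to 12 N at 0.06.
- pointer_tip (a point): Tip of the yellow pointer on a black arm fixed to the paddle, 78 mm to its -y side and 11 mm above the panel face; it runs along the scale. Panel axes.
- red_mark (a point): Centre of the red marker on the scale, 10 mm long along the slope, 24 mm wide; its place along the scale differs each time (35 to 65 mm below the home pointer). Panel axes: the pointer is at the mark when both have the same x along the slope.
- stopcock (a joint): Quarter-turn handle, rad: 0 is open (handle along the pipe, pointing to the stand's +y), 1.571 is closed (pointing straight down the slope). Closing turns it counter-clockwise seen from above; it stays where it is left. Needs about 4 N at its end.
- stopcock_hinge (a point): On the turning axis of the stopcock (square to the panel), at mid height of the red bar, 47 mm above the panel face. Its y axis points along the bar to its free end, z along the turning axis off the panel.
- stopcock_end (a point): Grip point on the red bar, 62 mm from the axis. The bar is 16 mm wide, 20 mm high (37 to 57 mm above the panel face) and reaches 85 mm from the axis. Axes as stopcock_hinge.
- reagent: Amber bottle, dia 64, 140 mm tall, loose bystander. Origin under its centre.
- timer: White bench timer 70 x 75 x 30 mm, loose bystander. Origin under its centre.
- slidebox: Blue slide box 85 x 95 x 35 mm, loose bystander. Origin under its centre.

How it is judged:
By the outcome, as a careful person would: the job done as asked, in the order asked, and still so for the second after the job is handed in, with the robot touching nothing.
It also fails if it takes over 58 s, if anything falls off the work surface, if the arm or the gripper's body presses on something with over 40 N, if the wrist force passes 120 N, or if a joint passes its speed limit or range.

## Working session

There is one attempt and no reset: what is moved stays moved. The work goes in short steps, Python scripts to look and compute and a shell command to move; the robot and the scene stay as the last step left them, time stands still between calls to the robot, and variables do not carry over. Pictures are saved under pics/ and viewed, at most 10 in all, crops included, and the job is handed in when it is done.

```bash
mkdir -p pics; cat > h.py <<'E'
from cell import manip
import numpy as np, cv2
from scipy.spatial.transform import Rotation as R
def snap(cam,name=None):
    f=manip.grab_frame(cam)
    if name: cv2.imwrite(f'pics/{name}.png',f['image'][:,:,::-1])
    K=np.array(f['K']);d=f['depth'];v,u=np.mgrid[:420,:560]
    c=np.stack([(u-K[0,2])/K[0,0]*d,(v-K[1,2])/K[1,1]*d,d],-1)
    q=np.array(f['orientation'])
    M=R.from_quat(q[[1,2,3,0]]).as_matrix() if q.size==4 else q.reshape(3,3)
    P=c@M.T+np.array(f['eye']); P[d==0]=np.nan
    return f['image'],P
E
python3 - <<'E'
from h import *
for c in('scene','top'):
    f=manip.grab_frame(c);print(c,f['eye'],f['orientation'],f['K'])
    im,P=snap(c,c+'0');np.save(c+'0.npy',P);
print(manip.get_obs())
E
```

```text
scene [1088.20802283  211.37547938 1069.29847067] [-0.15159186  0.54971405  0.78804394 -0.2319938 ] [[430.04515817   0.         282.41649889]
 [  0.         430.04515817 209.76654104]
 [  0.           0.           1.        ]]
top [ 422.92199545    8.58593546 1276.7665784 ] [-0.03925943  0.71623561 -0.69504717  0.04873068] [[423.88368135   0.         280.69484745]
 [  0.         423.88368135 210.40236609]
 [  0.           0.           1.        ]]
{'clock': 0.2, 'qpos': array([ 1.12391766e+00,  3.59246307e-01,  1.51102797e+00, -1.16221792e-05,
        1.27251592e+00, -1.15103535e-01]), 'joint_vel': array([-0.00161328, -0.00149249, -0.00243292, -0.00034521, -0.00050036,
        0.000753  ]), 'joint_torque': array([ 8.45418999e-04, -5.27550817e+01, -2.78647846e+01, -3.31763040e-04,
        9.98563104e-03,  1.29201874e-05]), 'tcp_pos': array([195.26557913, 566.89803863, 244.76155074]), 'ee_rot': array([-1.60708389e-04,  1.65126061e-01,  9.86272288e-01, -5.76828058e-04]), 'force': array([ 0.48436411,  0.21912921, -0.91036495]), 'moment': array([ 0.02223222,  0.02768193, -0.01936221]), 'grasp_force': 0.0, 'width': 85.35035665779817}
```

View pics/scene0.png

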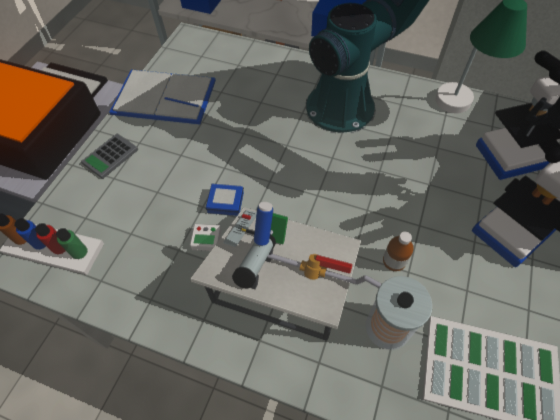

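View pics/top0.png

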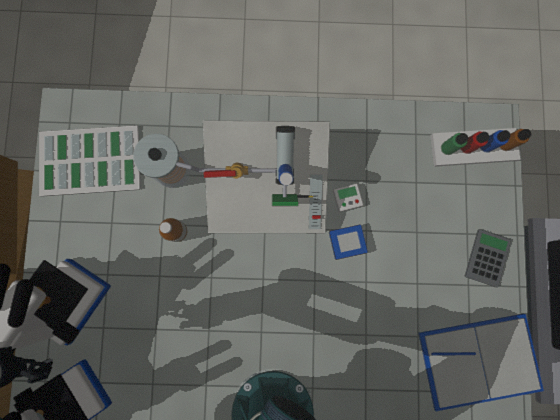

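The two views show the stand ahead of the robot. In the top view the panel spans about (205–328, 122–233), the green paddle is at (285,200), the red marker at (316,217), the red handle at (220,173) and the jar at (157,155). The bottle is at (171,229), the timer at (348,196) and the slide box at (350,241).

```bash
cat > m.py <<'E'
from h import *
def panel(P,im,box):
    r0,r1,c0,c1=box
    Q=P[r0:r1,c0:c1].reshape(-1,3);C=im[r0:r1,c0:c1].reshape(-1,3).astype(int)
    ok=np.isfinite(Q).all(1)&(Q[:,2]>20)&(Q[:,2]<220)&(np.ptp(C,axis=1)<40)
    Q=Q[ok];rng=np.random.default_rng(0);best=None
    for _ in range(400):
        a,b,c=Q[rng.choice(len(Q),3,False)];n=np.cross(b-a,c-a);L=np.linalg.norm(n)
        if L<1000: continue
        n/=L; n*=np.sign(n[2])
        if not .86<n[2]<.95: continue
        k=(abs((Q-a)@n)<2.5).sum()
        if best is None or k>best[0]: best=(k,n,a)
    k,n,a=best;I=Q[abs((Q-a)@n)<3];c=I.mean(0);n=np.linalg.svd(I-c,full_matrices=False)[2][2];n*=np.sign(n[2])
    I=Q[abs((Q-c)@n)<3]
    # in-plane axes
    x=-np.array([n[0],n[1],0]);x/=np.linalg.norm(x);x=x-n*(x@n);x/=np.linalg.norm(x);y=np.cross(n,x)
    uv=np.stack([(I-c)@x,(I-c)@y],1).astype(np.float32)
    rect=cv2.minAreaRect(uv)
    ctr=c+x*rect[0][0]+y*rect[0][1]
    return n,ctr,rect,len(I),x,y
E
python3 - <<'E'
from m import *
for cam,box in(('top',(115,240,198,336)),('scene',(215,325,190,365))):
    im=cv2.imread(f'pics/{cam}0.png')[:,:,::-1];P=np.load(cam+'0.npy')
    n,c,r,k,x,y=panel(P,im,box)
    print(cam,'n',n,np.degrees(np.arccos(n[2])),'yaw',np.degrees(np.arctan2(x[1],x[0])),'ctr',c,r,k)
    h=cv2.cvtColor(im,cv2.COLOR_RGB2HSV).astype(int);H,S,V=h[...,0],h[...,1],h[...,2]
    r0,r1,c0,c1=box;B=np.zeros(H.shape,bool);B[r0:r1,c0:c1]=1
    for nm,m in dict(red=((H<6)|(H>174))&(S>150)&(V>90),green=(H>50)&(H<85)&(S>130)&(V>40),yellow=(H>22)&(H<34)&(S>120),blue=(H>100)&(H<130)&(S>130)&(V>60)).items():
        nn,L,st,ce=cv2.connectedComponentsWithStats((m&B).astype('u1'))
        for i in range(1,nn):
            if st[i,4]<4: continue
            q=P[L==i];q=q[np.isfinite(q).all(1)]
            if len(q): print(nm,st[i],ce[i].round(1),np.median(q,0).round(1),'panel',np.round([[ (np.median(q,0)-c)@a for a in(x,y,n)]],1),'minmax', *[np.round(np.percentile((q-c)@a,[3,97]),0) for a in (x,y,n)])
E
```

```text
top n [-0.42189538 -0.01087246  0.90657933] 24.96316060731823 yaw 1.4762148132739408 ctr [655.46666987  38.41141387 116.12756789] ((-5.4170989990234375, -7.3213043212890625), (318.07342529296875, 340.1131896972656), 0.24411587417125702) 9345
red [204 171  31   6 158] [218.9 173.4] [653.7 161.3 179.2] panel [[ 27.9 122.9  56.6]] minmax [20. 34.] [ 85. 160.] [53. 60.]
red [313 216   7   3  18] [315.7 216.8] [ 557.  -104.5   82.7] panel [[-106.7 -140.3   12.8]] minmax [-111. -103.] [-150. -133.] [ 8. 16.]
green [273 202  25   3  75] [285. 203.] [581.1 -14.9 174.5] panel [[-44.1 -51.4  84.9]] minmax [-48. -41.] [-82. -20.] [81. 88.]
yellow [309 196   4   1   4] [310.5 196. ] [612.5 -87.  108.7] panel [[ -45.  -124.3   12.7]] minmax [-45. -45.] [-128. -120.] [12. 15.]
blue [279 165   8  13  48] [281.7 169.6] [653.   -3.4 251.2] panel [[ 53.8 -41.7 124. ]] minmax [46. 58.] [-49. -34.] [ 83. 156.]
blue [330 230   6  10  50] [332.9 234.5] [ 513.4 -161.7   33.5] panel [[-168.3 -196.4  -12.8]] minmax [-181. -158.] [-202. -187.] [-18.  -5.]
scene n [-0.42173556 -0.01032213  0.90666012] 24.95219
[... 430 characters left out ...]
9. -73.] [-268. -263.] [-57. -53.]
red [316 255  36  17 286] [333.5 263.6] [662.6 161.5 175.7] panel [[ 32.5 125.2  52.7]] minmax [23. 36.] [ 86. 161.] [41. 59.]
green [271 215  16  26 245] [278.5 224.6] [596.4   1.7 153.9] panel [[-40.2 -32.9  62.5]] minmax [-45. -38.] [-49. -17.] [25. 85.]
green [212 228   2   3   5] [212.6 229.2] [ 607.9 -193.1   30.6] panel [[ -86.2 -227.8  -52.1]] minmax [-88. -82.] [-230. -226.] [-53. -50.]
yellow [242 228   4   3   8] [243.5 229.2] [616.  -88.5 106.1] panel [[ -44.6 -123.6   11.9]] minmax [-49. -44.] [-129. -119.] [ 9. 14.]
blue [255 215  18  30 427] [262.8 228.9] [663.   -7.6 234.1] panel [[ 53.7 -43.8 107.3]] minmax [42. 59.] [-61. -32.] [ 68. 144.]
```

```bash
cat > t.py <<'E'
from h import *
C=np.array([657,37.3,115.]);F=(R.from_euler('z',1.65,degrees=True)*R.from_euler('y',-25,degrees=True)).as_matrix()  # cols: panel x,y,n
def go(px,py,ph,phi=0):
    """TCP target in panel coords, phi=turn about panel normal; prints offset cm, rotvec deg"""
    o=manip.get_obs();q=np.array(o['ee_rot'])
    T=F@R.from_euler('z',phi,degrees=True).as_matrix()@np.array([[0,1,0],[1,0,0],[0,0,-1.]])
    dr=(R.from_matrix(T)*R.from_quat(q[[1,2,3,0]]).inv()).as_rotvec(degrees=True)
    p=C+F@[px,py,ph]
    print('off',((p-o['tcp_pos'])/10).round(2),'rot',dr.round(1))
def st():
    o=manip.get_obs();q=np.array(o['ee_rot'])
    print('t',round(o['clock'],2),'panel',(F.T@(o['tcp_pos']-C)).round(1),'f',(F.T@o['force']).round(1),'w',round(o['width'],1),'g',round(o['grasp_force'],1),'q',o['qpos'].round(2))
E
python3 - <<'E'
from t import *
print(F.round(4)); go(-45,-50,200)
P=np.load('top0.npy');q=P[135:172,142:174].reshape(-1,3);q=q[(q[:,2]>195)&(q[:,2]<208)];print('jar',F.T@(q.mean(0)-C),q.mean(0),q.min(0),q.max(0))
P=np.load('scene0.npy')
im=cv2.imread('pics/scene0.png');print(P[245:275:5,280:300:4].shape)
q=P[200:250,250:275].reshape(-1,3);q=(q-C)@F;s=q[(q[:,2]>150)&(q[:,2]<170)];print('filtertop',s.mean(0),s.min(0),s.max(0))
E
```

```text
[[ 0.9059 -0.0288 -0.4224]
 [ 0.0261  0.9996 -0.0122]
 [ 0.4226 -0.      0.9063]]
off [ 33.79 -58.32   3.25] rot [ 15.8 -21.5 -68.2]
jar [ 79.44025144 289.79771782  59.22859695] [695.60233642 328.32990191 202.2522396 ] [680.28341673 301.2991384  195.10511687] [734.70809247 343.88760029 206.75592971]
(6, 5, 3)
filtertop [ 46.25797615 -49.49678795 157.74159761] [ 26.76387822 -67.85388213 150.23303296] [ 60.25627546 -33.49807289 162.89539414]
```

```bash
python3 -m inch '[{"offset":[3,-5,6],"rotation":[0,0,0]},{"offset":[33.8,-58.3,6],"rotation":[15.8,-21.5,-68.2]},{"offset":[33.8,-58.3,6],"rotation":[15.8,-21.5,-68.2]},{"offset":[33.8,-58.3,6],"rotation":[15.8,-21.5,-68.2]},{"offset":[33.8,-58.3,6],"rotation":[15.8,-21.5,-68.2]},{"offset":[33.8,-58.3,6],"rotation":[15.8,-21.5,-68.2]},{"offset":[33.8,-58.3,6],"rotation":[15.8,-21.5,-68.2]},{"offset":[33.8,-58.3,6],"rotation":[15.8,-21.5,-68.2]}]' 4 30
python3 -c "
from t import *
st();go(-45,-50,200)"
```

```text
clock: 1.2
tcp_pos: [437.0, 149.5, 300.9]
ee_rot: [0.152, 0.682, 0.698, 0.157]
force: [-0.3, 1.0, -0.0]
width: 39.9
grasp_force: 0.0
t 1.2 panel [-117.8  118.5  260. ] f [-0.3  1.   0.1] w 39.9 g 0.0 q [ 0.26 -0.1   2.01 -0.13  0.81  0.3 ]
off [  9.62 -16.58  -2.36] rot [-0.1  0.2  0.3]
```

```bash
python3 -m inch '[{"offset":[5,-8.5,-0.6],"rotation":[0,0.2,0.2]},{"offset":[9.6,-16.6,-2.4],"rotation":[0,0.2,0.2]},{"offset":[9.6,-16.6,-2.4],"rotation":[0,0.2,0.2]},{"offset":[9.6,-16.6,-2.4],"rotation":[0,0.2,0.2]},{"offset":[9.6,-16.6,-2.4],"rotation":[0,0.2,0.2]},{"offset":[9.6,-16.6,-2.4],"rotation":[0,0.2,0.2]}]'
python3 -c "
from t import *
st();go(-45,-50,64)"
```

```text
clock: 1.95
tcp_pos: [531.9, -13.2, 276.5]
ee_rot: [0.149, 0.679, 0.702, 0.155]
force: [0.4, -0.1, 0.4]
width: 39.9
grasp_force: 0.0
t 1.95 panel [-46.4 -46.9 199.8] f [ 0.5 -0.1  0.2] w 39.9 g 0.0 q [-0.23  0.04  1.94  0.16  0.75 -0.36]
off [  5.88  -0.14 -12.25] rot [-0.  -0.1 -0.3]
```

```bash
python3 -m inch '[{"offset":[1.2,0,-2.4],"rotation":[0,0,0]},{"offset":[2.4,0,-4.9],"rotation":[0,0,0]},{"offset":[3.6,-0.1,-7.3],"rotation":[0,0,-0.3]},{"offset":[4.5,-0.1,-9.2],"rotation":[0,0,-0.3]},{"offset":[5.3,-0.1,-11],"rotation":[0,0,-0.3]},{"offset":[5.9,-0.1,-12.2],"rotation":[0,0,-0.3]},{"offset":[5.9,-0.1,-12.2],"rotation":[0,0,-0.3]}]'
python3 - <<'E'
from t import *
st();im,P=snap('scene');cv2.imwrite('pics/s1.png',cv2.resize(im[170:310,170:370,::-1],(800,560),interpolation=cv2.INTER_CUBIC))
E
```

```text
clock: 2.82
tcp_pos: [591.1, -14.4, 153.9]
ee_rot: [0.149, 0.681, 0.7, 0.154]
force: [-1.8, -0.5, -1.8]
width: 40.0
grasp_force: 0.0
t 2.83 panel [-44.6 -49.7  63.7] f [-2.4 -0.4 -0.9] w 40.0 g 0.0 q [-0.2   0.3   1.98  0.23  0.44 -0.41]
```

View pics/s1.png

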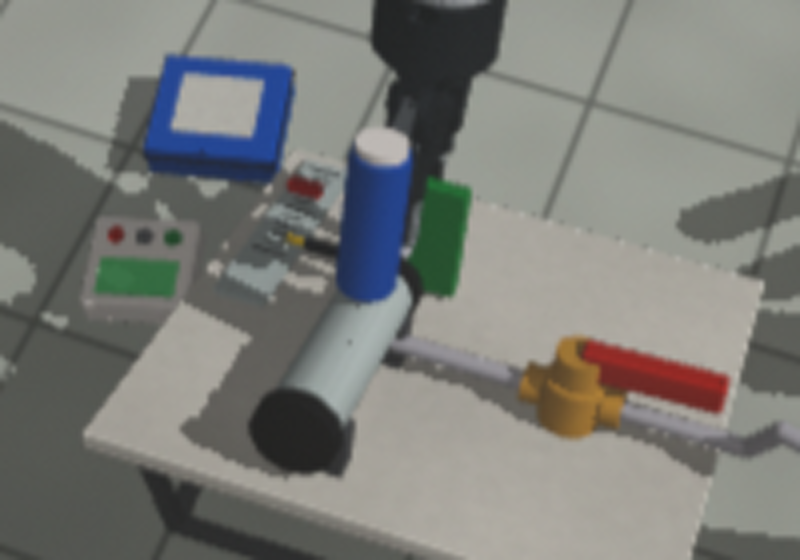

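The gripper straddles the green paddle at crop (440,235), clear of the filter. The pointer is at (295,239) and the marker at (305,186). Closing now.

```bash
python3 -m inch '[{"offset":[0,0,0],"rotation":[0,0,0]},{"offset":[0,0,0],"rotation":[0,0,0]},{"offset":[0,0,0],"rotation":[0,0,0]},{"offset":[0,0,0],"rotation":[0,0,0]},{"offset":[0,0,0],"rotation":[0,0,0]},{"offset":[0,0,0],"rotation":[0,0,0]}]' 0 70
cat > pm.py <<'E'
from t import *
def centers():
    for cam,bm,bp in(('top',(205,232,305,326),(185,225,300,318)),('scene',(200,226,232,258),(200,240,230,262))):
        im,P=snap(cam);h=cv2.cvtColor(im,cv2.COLOR_RGB2HSV).astype(int);H,S,V=h[...,0],h[...,1],h[...,2]
        for nm,m,b in(('red',((H<8)|(H>172))&(S>110)&(V>60),bm),('yel',(H>20)&(H<36)&(S>100)&(V>70),bp)):
            B=np.zeros(H.shape,bool);B[b[0]:b[1],b[2]:b[3]]=1
            m=m&B&np.isfinite(P).all(2)
            Q=(P[m]-C)@F; print(cam,nm,m.sum(),Q.mean(0).round(1),'x',Q[:,0].min().round(1),Q[:,0].max().round(1),'y',Q[:,1].min().round(0),Q[:,1].max().round(0))
E
python3 -c "
from pm import *
st();centers()"
```

```text
clock: 3.62
tcp_pos: [589.9, -15.5, 154.5]
ee_rot: [0.149, 0.681, 0.7, 0.154]
force: [-8.0, -0.2, 3.3]
width: 10.9
grasp_force: 68.5
t 3.62 panel [-45.5 -50.8  64.8] f [-5.8  0.1  6.4] w 10.9 g 68.5 q [-0.2   0.3   1.99  0.23  0.44 -0.41]
top red 25 [-106.2 -139.6   14.3] x -110.8 -102.2 y -149.0 -131.0
top yel 4 [ -46.7 -123.1   13.1] x -47.5 -46.1 y -127.0 -119.0
scene red 27 [-102.2 -141.4    9.1] x -106.2 -98.3 y -153.0 -130.0
scene yel 6 [ -43.2 -124.2   11.1] x -45.0 -42.2 y -129.0 -120.0
```

```bash
python3 -m inch '[{"offset":[-0.54,-0.02,-0.25],"rotation":[0,0,0]},{"offset":[-1.18,-0.03,-0.55],"rotation":[0,0,0]},{"offset":[-1.81,-0.05,-0.85],"rotation":[0,0,0]},{"offset":[-2.45,-0.07,-1.14],"rotation":[0,0,0]},{"offset":[-3.08,-0.09,-1.44],"rotation":[0,0,0]},{"offset":[-3.71,-0.11,-1.73],"rotation":[0,0,0]},{"offset":[-4.35,-0.13,-2.03],"rotation":[0,0,0]},{"offset":[-4.71,-0.14,-2.2],"rotation":[0,0,0]}]'
python3 -m inch '[{"offset":[0,0,0],"rotation":[0,0,0]},{"offset":[0,0,0],"rotation":[0,0,0]}]'
python3 - <<'E'
from pm import *
st();centers()
for cam,b in(('top',(180,240,295,335)),('scene',(195,245,220,300))):
    im,P=snap(cam);h=im[b[0]:b[1],b[2]:b[3],::-1];cv2.imwrite(f'pics/p_{cam}.png',cv2.resize(h,None,fx=7,fy=7,interpolation=cv2.INTER_NEAREST))
a,b=cv2.imread('pics/p_top.png'),cv2.imread('pics/p_scene.png')
o=np.zeros((420,280+560,3),'u1');o[:a.shape[0],:280]=a;o[:b.shape[0],280:]=b;cv2.imwrite('pics/p1.png',o[:,:800])
E
```

```text
clock: 4.72
tcp_pos: [548.4, -16.8, 135.2]
ee_rot: [0.153, 0.681, 0.699, 0.157]
force: [10.5, 11.6, 1.4]
width: 11.2
grasp_force: 68.4
clock: 4.97
tcp_pos: [548.3, -16.8, 135.2]
ee_rot: [0.153, 0.681, 0.699, 0.157]
force: [10.1, 11.6, 0.5]
width: 11.1
grasp_force: 68.6
t 4.97 panel [-91.4 -50.9  64.9] f [ 9.7 11.3 -4. ] w 11.1 g 68.6 q [-0.23  0.29  2.1   0.32  0.34 -0.54]
top red 30 [-107.  -139.6   13.7] x -112.4 -101.9 y -149.0 -129.0
top yel 3 [ -93.2 -122.8   14.7] x -93.6 -92.7 y -126.0 -120.0
scene red 25 [-102.  -141.9    9. ] x -106.8 -98.9 y -152.0 -131.0
scene yel 6 [ -89.6 -124.6   10.1] x -91.5 -87.2 y -130.0 -122.0
```

View pics/p1.png

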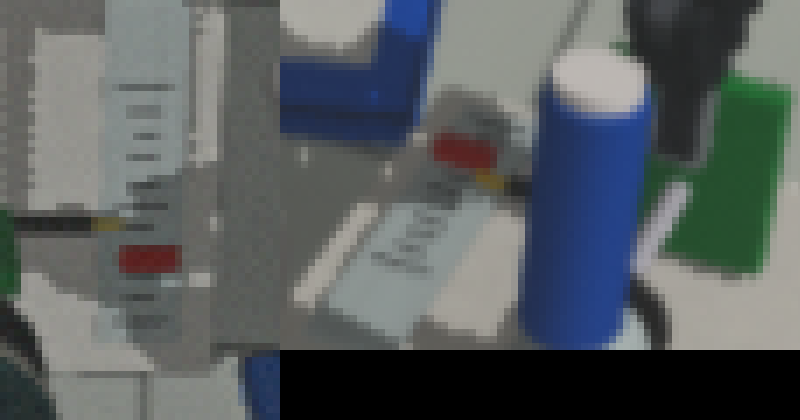

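The pointer, at (110,224) in the top crop, is about 13 mm short of the marker centre at (150,258). I'll advance most of the way and then measure at subpixel level.

```bash
cat >> pm.py <<'E'
def sub(n=6):
    """weighted colour centroids, averaged"""
    out={}
    for cam,bm,bp in(('top',(205,232,305,326),(185,225,300,318)),('scene',(200,226,232,258),(200,240,230,262))):
        acc=[]
        for _ in range(n):
            im,P=snap(cam);I=im.astype(float);r,g,b=I[...,0],I[...,1],I[...,2]
            wr=np.clip(r-np.maximum(g,b)*1.0-25,0,None);wy=np.clip(np.minimum(r,g*1.35)-b-30,0,None);wy[(r>1.8*g)]=0
            c=[]
            for w,bx in((wr,bm),(wy,bp)):
                M=np.zeros(w.shape);M[bx[0]:bx[1],bx[2]:bx[3]]=1;w=w*M
                if w is wy: pass
                v,u=np.mgrid[:420,:560];c.append([(w*u).sum()/w.sum(),(w*v).sum()/w.sum(),(w>0).sum()])
            acc.append(c)
        f=manip.grab_frame(cam);K=np.array(f['K']);q=np.array(f['orientation']);M=R.from_quat(q[[1,2,3,0]]).as_matrix()
        for nm,(u,v,k) in zip(('red','yel'),np.mean(acc,0)):
            d=M@np.array([(u-K[0,2])/K[0,0],(v-K[1,2])/K[1,1],1]);e=np.array(f['eye'])
            ht={'red':SC,'yel':11}[nm]
            s=(ht-(e-C)@F[:,2])/(d@F[:,2]);p=F.T@(e+s*d-C);print(cam,nm,round(u,2),round(v,2),int(k),p.round(1))
SC=11
E
python3 -m inch '[{"offset":[-0.3,-0.01,-0.14],"rotation":[0,0,0]},{"offset":[-0.6,-0.02,-0.28],"rotation":[0,0,0]},{"offset":[-0.9,-0.03,-0.42],"rotation":[0,0,0]},{"offset":[-1.09,-0.03,-0.51],"rotation":[0,0,0]},{"offset":[-1.09,-0.03,-0.51],"rotation":[0,0,0]},{"offset":[-1.09,-0.03,-0.51],"rotation":[0,0,0]}]'
python3 - <<'E'
from pm import *
st();centers();sub()
a=snap('top')[0][190:240,295:335,::-1];b=snap('scene')[0][195:240,222:282,::-1]
o=np.zeros((500,800,3),'u1');a=cv2.resize(a,None,fx=8,fy=8,interpolation=0);b=cv2.resize(b,None,fx=8,fy=8,interpolation=0);o[:400,:320]=a;o[:360,320:]=b;cv2.imwrite('pics/p2.png',o)
E
```

```text
clock: 5.92
tcp_pos: [537.8, -17.1, 130.3]
ee_rot: [0.153, 0.681, 0.699, 0.157]
force: [10.1, 12.3, 2.5]
width: 11.1
grasp_force: 68.6
t 5.92 panel [-102.9  -51.    64.9] f [10.5 12.  -2.2] w 11.1 g 68.6 q [-0.23  0.29  2.12  0.36  0.32 -0.58]
top red 27 [-107.  -140.2   14.7] x -112.7 -101.6 y -149.0 -128.0
top yel 8 [-104.2 -121.8   13.3] x -107.0 -101.7 y -126.0 -117.0
scene red 26 [-102.6 -142.     8.5] x -107.8 -99.6 y -153.0 -132.0
scene yel 7 [-102.7 -124.2    9. ] x -108.1 -99.5 y -129.0 -119.0
top red 315.85 216.67 31 [-108.4 -140.2   11. ]
top yel 309.93 215.53 10 [-105.  -123.3   11. ]
scene red 245.64 216.53 33 [ -99.5 -140.6   11. ]
scene yel 250.98 217.89 9 [-100.2 -125.5   11. ]
```

View pics/p2.png

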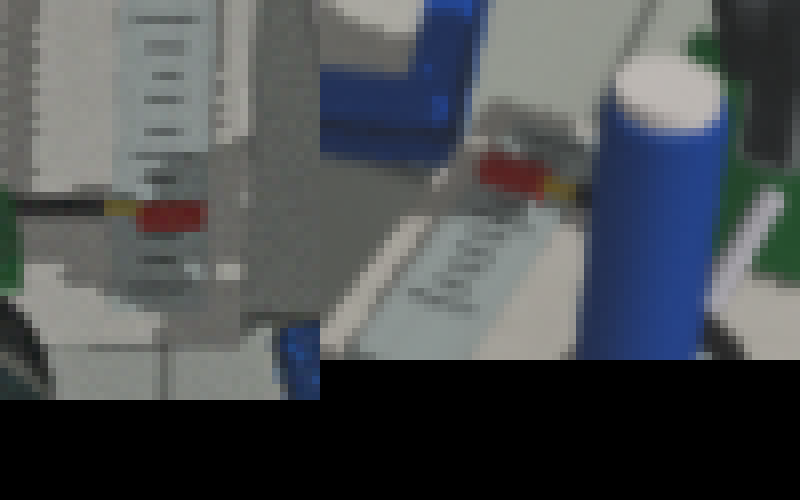

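The pointer now overlaps the marker's upper part: in the top crop the yellow is centred at row 208 and the red at row 216. I'll check the marker and pointer heights to remove parallax before the last few millimetres.

```bash
python3 - <<'E'
from pm import *
from m import panel
def ray(f,u,v,ht):
    K=np.array(f['K']);q=np.array(f['orientation']);M=R.from_quat(q[[1,2,3,0]]).as_matrix()
    d=M@np.array([(u-K[0,2])/K[0,0],(v-K[1,2])/K[1,1],1]);e=np.array(f['eye']);s=(ht-(e-C)@F[:,2])/(d@F[:,2]);return F.T@(e+s*d-C)
for cam,box,bm,pr,py in(('top',(115,240,198,336),(205,232,305,326),(315.9,216.4),(310.1,211.5)),('scene',(215,325,190,365),(200,226,232,258),(245.8,215.8),(249.5,220.4))):
    f=manip.grab_frame(cam)
    print(cam,'p1 red',ray(f,*pr,11).round(1),'h7',ray(f,*pr,7).round(1),'yel',ray(f,*py,11).round(1))
    Ps=[];Is=[]
    for _ in range(8):
        im,P=snap(cam);Ps.append(P);Is.append(im.astype(float))
    P=np.mean(Ps,0);im=np.mean(Is,0).astype('u1')
    n,c,r,k,x,y=panel(P,im,box)
    I=im.astype(float);red=(I[...,0]-np.maximum(I[...,1],I[...,2])>50)
    B=np.zeros(red.shape,bool);B[bm[0]:bm[1],bm[2]:bm[3]]=1
    core=cv2.erode((red&B).astype('u1'),np.ones((2,2)))>0
    q=(P[core]-c)@n;print('red h over face',core.sum(),q.mean().round(2),q.std().round(2),'n',k)
    # height profile of scale strip: all points by panel coords
    Q=(P-C)@F;h=(P-c)@n
    for lo,hi in((-150,-130),(-128,-120)):
        s=(Q[...,1]>lo)&(Q[...,1]<hi)&(Q[...,0]>-95)&(Q[...,0]<-60);print('strip',lo,hi,s.sum(),np.median(h[s]).round(2))
    s=(Q[...,1]>-115)&(Q[...,1]<-95)&(abs(Q[...,0]+105)<6)&(h>3);print('arm',s.sum(),h[s].round(0)[:20], Q[s][:,0].mean())
E
```

```text
top p1 red [-107.6 -140.3   11. ] h7 [-108.9 -140.8    7. ] yel [ -93.  -123.4   11. ]
red h over face 6 12.46 0.63 n 10519
strip -150 -130 81 3.8
strip -128 -120 34 3.78
arm 177 [ 14.  13.  14.  14.  14.  14.  14.  13.  15.  13.  14.  15.  13.  14.
 436. 438. 441. 444. 447. 444.] -105.31287087011505
scene p1 red [-102.8 -141.5   11. ] h7 [-108.2 -143.3    7. ] yel [ -87.7 -124.9   11. ]
red h over face 1 9.01 0.0 n 8452
strip -150 -130 104 2.82
strip -128 -120 47 -0.33
arm 177 [496. 494. 494. 492. 493. 493. 490. 491. 491. 488. 489. 489. 485. 486.
 486. 487. 487. 483. 485. 485.] -105.15114242113269
```

```bash
python3 -m inch '[{"offset":[-0.12,0,-0.06],"rotation":[0,0,0]},{"offset":[-0.22,-0.01,-0.1],"rotation":[0,0,0]},{"offset":[-0.22,-0.01,-0.1],"rotation":[0,0,0]},{"offset":[-0.22,-0.01,-0.1],"rotation":[0,0,0]}]'
python3 - <<'E'
from pm import *
st();sub()
N=8;t=np.mean([snap('top')[0].astype(float) for _ in range(N)],0).astype('u1')[200:232,290:330,::-1];s=np.mean([snap('scene')[0].astype(float) for _ in range(N)],0).astype('u1')[200:232,230:270,::-1]
cv2.imwrite('pics/p3.png',np.hstack([cv2.resize(i,None,fx=10,fy=10,interpolation=0) for i in(t,s)]))
E
```

```text
clock: 8.22
tcp_pos: [535.9, -17.2, 129.4]
ee_rot: [0.153, 0.681, 0.699, 0.157]
force: [11.1, 13.6, 1.8]
width: 11.4
grasp_force: 68.4
t 8.22 panel [-105.1  -51.    64.9] f [11.2 13.3 -3.2] w 11.4 g 68.4 q [-0.24  0.29  2.13  0.37  0.32 -0.59]
top red 315.85 216.65 33 [-108.4 -140.2   11. ]
top yel 309.8 216.09 6 [-106.7 -123.    11. ]
scene red 245.7 216.56 34 [ -99.4 -140.4   11. ]
scene yel 251.32 217.6 8 [-101.9 -125.2   11. ]
```

View pics/p3.png

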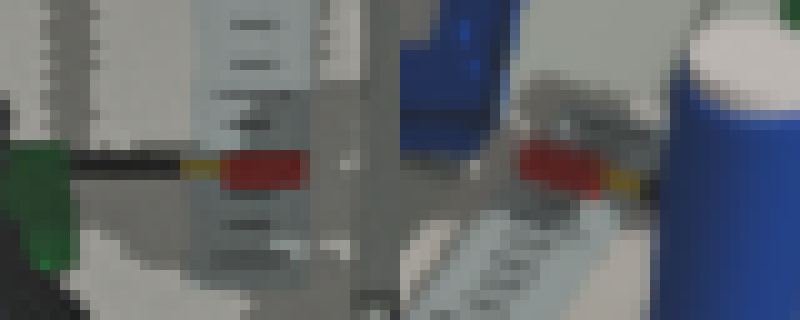

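The pointer is now level with the marker in both views: top crop yellow at row 168 and red at row 170, and in line in the scene crop. I'll make a final 0.6 mm move and then hold.

```bash
Z='{"offset":[0,0,0],"rotation":[0,0,0]}'; python3 -m inch '[{"offset":[-0.05,0,-0.03],"rotation":[0,0,0]},{"offset":[-0.05,0,-0.03],"rotation":[0,0,0]},{"offset":[-0.05,0,-0.03],"rotation":[0,0,0]},{"offset":[-0.05,0,-0.03],"rotation":[0,0,0]},{"offset":[-0.05,0,-0.03],"rotation":[0,0,0]},{"offset":[-0.05,0,-0.03],"rotation":[0,0,0]},{"offset":[-0.05,0,-0.03],"rotation":[0,0,0]},{"offset":[-0.05,0,-0.03],"rotation":[0,0,0]}]'
for i in 1 2; do python3 -m inch '[{"offset":[0,0,0],"rotation":[0,0,0]},{"offset":[0,0,0],"rotation":[0,0,0]},{"offset":[0,0,0],"rotation":[0,0,0]},{"offset":[0,0,0],"rotation":[0,0,0]},{"offset":[0,0,0],"rotation":[0,0,0]},{"offset":[0,0,0],"rotation":[0,0,0]},{"offset":[0,0,0],"rotation":[0,0,0]},{"offset":[0,0,0],"rotation":[0,0,0]}]' | grep clock; done
python3 - <<'E'
from pm import *
st();centers();sub(8)
E
```

```text
clock: 10.72
tcp_pos: [535.5, -17.2, 129.2]
ee_rot: [0.153, 0.681, 0.699, 0.157]
force: [10.0, 12.6, 4.0]
width: 11.1
grasp_force: 68.6
clock: 11.72
clock: 12.72
t 12.72 panel [-105.5  -51.    64.9] f [12.  13.7 -2.6] w 11.0 g 68.6 q [-0.24  0.29  2.13  0.37  0.31 -0.59]
top red 26 [-107.2 -140.9   14.2] x -112.0 -102.1 y -149.0 -132.0
top yel 4 [-104.8 -121.7   15.9] x -105.2 -103.9 y -126.0 -117.0
scene red 27 [-102.2 -141.5    8.8] x -106.3 -99.0 y -152.0 -131.0
scene yel 5 [-105.1 -124.8    9.1] x -106.7 -102.9 y -127.0 -121.0
top red 315.86 216.66 32 [-108.4 -140.3   11. ]
top yel 309.99 216.1 7 [-106.7 -123.5   11. ]
scene red 245.72 216.57 35 [ -99.4 -140.3   11. ]
scene yel 251.28 217.58 8 [-102.  -125.3   11. ]
```

```bash
for i in 1 2; do python3 -m inch '[{"offset":[0.36,0.01,0.17],"rotation":[0,0,0]},{"offset":[0.73,0.02,0.34],"rotation":[0,0,0]},{"offset":[1.09,0.03,0.51],"rotation":[0,0,0]},{"offset":[1.45,0.04,0.68],"rotation":[0,0,0]},{"offset":[1.81,0.05,0.85],"rotation":[0,0,0]},{"offset":[2.18,0.06,1.02],"rotation":[0,0,0]},{"offset":[2.54,0.07,1.18],"rotation":[0,0,0]},{"offset":[2.54,0.07,1.18],"rotation":[0,0,0]}]' | grep -E 'clock|force'; python3 -c "
from t import *
st()"; done
```

```text
clock: 14.72
force: [8.7, 10.5, 1.4]
grasp_force: 68.7
t 14.72 panel [-78.3 -50.9  64.9] f [ 8.8 10.3 -2.5] w 11.4 g 68.7 q [-0.22  0.29  2.07  0.3   0.37 -0.5 ]
clock: 15.72
force: [4.3, 8.1, 2.5]
grasp_force: 69.1
t 15.72 panel [-51.5 -50.9  64.9] f [5.1 8.  0.3] w 11.1 g 69.1 q [-0.21  0.3   2.01  0.24  0.42 -0.44]
```

Remaining 6.0 mm to home, plus a small press.

```bash
python3 -m inch '[{"offset":[0.25,0.01,0.12],"rotation":[0,0,0]},{"offset":[0.45,0.01,0.21],"rotation":[0,0,0]},{"offset":[0.6,0.02,0.28],"rotation":[0,0,0]},{"offset":[0.68,0.02,0.32],"rotation":[0,0,0]},{"offset":[0.75,0.02,0.35],"rotation":[0,0,0]},{"offset":[0.82,0.02,0.38],"rotation":[0,0,0]},{"offset":[0.82,0.02,0.38],"rotation":[0,0,0]}]'
python3 -c "
from pm import *
st();centers()"
```

```text
clock: 16.6
tcp_pos: [589.8, -15.5, 154.5]
ee_rot: [0.15, 0.681, 0.7, 0.155]
force: [-3.9, 4.6, 8.0]
width: 11.4
grasp_force: 70.6
t 16.6 panel [-45.6 -50.9  64.8] f [-0.1  4.7  8.8] w 11.4 g 70.6 q [-0.2   0.3   1.99  0.23  0.44 -0.42]
top red 27 [-106.6 -140.2   14.3] x -111.4 -102.0 y -149.0 -131.0
top yel 4 [ -47.  -123.1   12.2] x -47.5 -45.7 y -127.0 -119.0
scene red 27 [-102.  -141.4    9.1] x -107.7 -97.9 y -152.0 -129.0
scene yel 6 [ -44.5 -124.7   10. ] x -45.4 -43.9 y -129.0 -120.0
```

```bash
python3 -m inch '[{"offset":[0,0,0],"rotation":[0,0,0]},{"offset":[0,0,0],"rotation":[0,0,0]},{"offset":[0,0,0],"rotation":[0,0,0]},{"offset":[0,0,0],"rotation":[0,0,0]},{"offset":[-1.1,-0.03,2.3],"rotation":[0,0,0]},{"offset":[-2.8,-0.1,6],"rotation":[0,0,0]},{"offset":[-5,-0.15,10.7],"rotation":[0,0,0]},{"offset":[-5,-0.15,10.7],"rotation":[0,0,0]}]' 4
python3 - <<'E'
from pm import *
st();centers();go(29,138,160)
for cam,b in(('top',(160,185,195,240)),('scene',(245,285,305,360))):
    im,P=snap(cam);I=im.astype(float);m=np.zeros(I.shape[:2],bool);m[b[0]:b[1],b[2]:b[3]]=1
    m&=(I[...,0]-np.maximum(I[...,1],I[...,2])>60);Q=(P[m]-C)@F;print(cam,len(Q),Q.mean(0).round(1),np.percentile(Q,[2,98],axis=0).round(1))
E
```

```text
clock: 17.7
tcp_pos: [541.3, -17.9, 264.7]
ee_rot: [0.153, 0.681, 0.699, 0.156]
force: [-0.3, -0.8, -0.2]
width: 39.9
grasp_force: 0.0
t 17.7 panel [-43.  -51.9 185.2] f [-0.4 -0.8 -0.1] w 39.9 g 0.0 q [-0.23  0.06  1.95  0.17  0.71 -0.36]
top red 32 [-107.1 -140.4   13.3] x -112.0 -102.8 y -153.0 -129.0
top yel 4 [ -46.5 -123.    13.8] x -46.7 -46.1 y -127.0 -119.0
scene red 30 [-103.1 -141.1    9.7] x -110.6 -96.9 y -152.0 -130.0
scene yel 8 [ -45.8 -125.1    9. ] x -49.4 -43.1 y -130.0 -120.0
off [ 7.14 19.16  1.12] rot [ 0.  -0.   0.1]
top 158 [ 27.2 123.8  58.4] [[ 19.9  84.5  53.8]
 [ 34.2 162.7  62.5]]
scene 303 [nan nan nan] [[nan nan nan]
 [nan nan nan]]
```

```bash
python3 -m inch '[{"offset":[0,6,0.5],"rotation":[0,0,0]},{"offset":[1.5,12,0.8],"rotation":[0,0,0]},{"offset":[6,18,1],"rotation":[0,0,0]},{"offset":[7.1,19.2,1.1],"rotation":[0,0,0.1]},{"offset":[7.1,19.2,1.1],"rotation":[0,0,0.1]},{"offset":[7.1,19.2,1.1],"rotation":[0,0,0.1]}]' 4
python3 -c "
from t import *
st();go(29,138,44)"
```

```text
clock: 18.65
tcp_pos: [609.9, 174.1, 269.5]
ee_rot: [0.149, 0.681, 0.701, 0.153]
force: [-0.2, 0.2, 0.7]
width: 39.5
grasp_force: 0.0
t 18.65 panel [ 26.2 138.1 158.3] f [0.1 0.2 0.7] w 39.5 g 0.0 q [ 0.21  0.21  1.75 -0.11  0.76  0.25]
off [  5.08   0.14 -10.24] rot [ 0.  -0.3  0. ]
```

```bash
python3 -m inch '[{"offset":[1.2,0,-2.4],"rotation":[0,-0.3,0]},{"offset":[2.3,0.1,-4.6],"rotation":[0,-0.3,0]},{"offset":[3.4,0.1,-6.8],"rotation":[0,-0.3,0]},{"offset":[4.3,0.1,-8.6],"rotation":[0,-0.3,0]},{"offset":[5.1,0.1,-10.2],"rotation":[0,-0.3,0]},{"offset":[5.1,0.1,-10.2],"rotation":[0,-0.3,0]}]'
python3 - <<'E'
from t import *
st();im,P=snap('scene');cv2.imwrite('pics/s2.png',cv2.resize(im[180:320,200:400,::-1],(800,560),interpolation=cv2.INTER_CUBIC))
E
```

```text
clock: 19.4
tcp_pos: [661.6, 175.0, 168.0]
ee_rot: [0.151, 0.681, 0.7, 0.155]
force: [-0.7, -0.2, -0.2]
width: 40.1
grasp_force: 0.0
t 19.4 panel [ 30.2 137.5  44.4] f [-0.7 -0.2  0.1] w 40.1 g 0.0 q [ 0.19  0.4   1.77 -0.14  0.55  0.27]
```

View pics/s2.png

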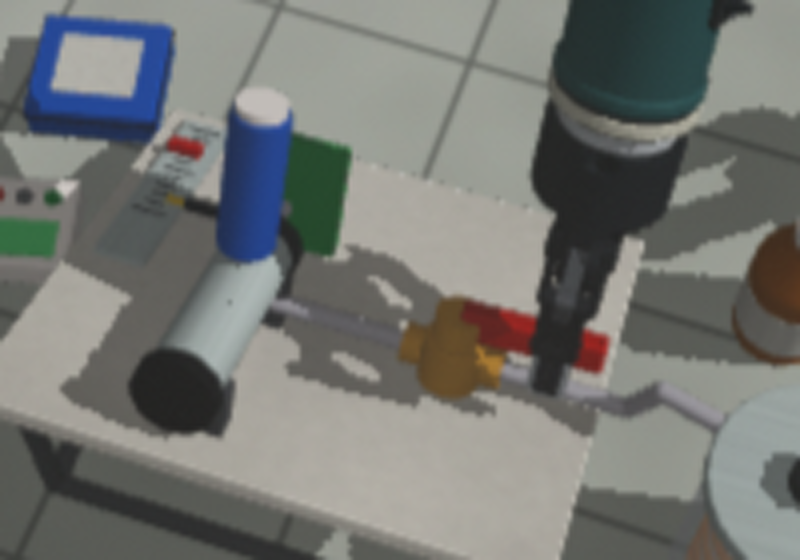

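The fingers straddle the red bar at crop (555,340). The paddle is home and the marker is untouched. Gripping, then computing the arc.

```bash
python3 -m inch '[{"offset":[0,0,0],"rotation":[0,0,0]},{"offset":[0,0,0],"rotation":[0,0,0]},{"offset":[0,0,0],"rotation":[0,0,0]},{"offset":[0,0,0],"rotation":[0,0,0]},{"offset":[0,0,0],"rotation":[0,0,0]}]' 0 40
cat > arc.py <<'E'
from t import *
def arc(a0,angs,hx=30,hy=80,r=57.5):
    st();o=manip.get_obs();p=F.T@(o['tcp_pos']-C)
    print('angle now',np.degrees(np.arctan2(-(p[0]-hx),p[1]-hy)).round(1),'r',np.hypot(p[0]-hx,p[1]-hy).round(1))
    f=lambda a:np.array([-np.sin(np.radians(a)),np.cos(np.radians(a)),0])*r
    for a in angs: print(a,(F@(f(a)-f(a0))/10).round(2),(F[:,2]*(a-a0)).round(1))
E
python3 -c "
from arc import *
arc(0,[5,11,17,23,29,35,41,46])
arc(46,[52,58,64,70,76,82,87,91])"
```

```text
clock: 20.08
tcp_pos: [660.3, 175.8, 169.6]
ee_rot: [0.151, 0.68, 0.7, 0.156]
force: [-5.0, 0.5, 1.4]
width: 15.2
grasp_force: 42.9
t 20.07 panel [ 29.7 138.3  46.4] f [-3.9  0.7  3.4] w 15.2 g 42.9 q [ 0.2   0.4   1.77 -0.14  0.55  0.27]
angle now 0.3 r 58.3
5 [-0.45 -0.03 -0.21] [-2.1 -0.1  4.5]
11 [-0.99 -0.13 -0.46] [-4.6 -0.1 10. ]
17 [-1.52 -0.3  -0.71] [-7.2 -0.2 15.4]
23 [-2.02 -0.52 -0.95] [-9.7 -0.3 20.8]
29 [-2.5  -0.79 -1.18] [-12.3  -0.4  26.3]
35 [-2.96 -1.13 -1.39] [-14.8  -0.4  31.7]
41 [-3.38 -1.51 -1.59] [-17.3  -0.5  37.2]
46 [-3.7  -1.86 -1.75] [-19.4  -0.6  41.7]
t 20.07 panel [ 29.7 138.3  46.4] f [-3.9  0.7  3.4] w 15.2 g 42.9 q [ 0.2   0.4   1.77 -0.14  0.55  0.27]
angle now 0.3 r 58.3
52 [-0.34 -0.46 -0.17] [-2.5 -0.1  5.4]
58 [-0.64 -0.97 -0.31] [-5.1 -0.1 10.9]
64 [-0.89 -1.5  -0.44] [-7.6 -0.2 16.3]
70 [-1.09 -2.06 -0.54] [-10.1  -0.3  21.8]
76 [-1.23 -2.64 -0.61] [-12.7  -0.4  27.2]
82 [-1.32 -3.23 -0.66] [-15.2  -0.4  32.6]
87 [-1.35 -3.73 -0.68] [-17.3  -0.5  37.2]
91 [-1.34 -4.14 -0.68] [-19.   -0.5  40.8]
```

```bash
python3 -m inch '[{"offset":[-0.45,-0.03,-0.21],"rotation":[-2.1,-0.1,4.5]},{"offset":[-0.99,-0.13,-0.46],"rotation":[-4.6,-0.1,10]},{"offset":[-1.52,-0.3,-0.71],"rotation":[-7.2,-0.2,15.4]},{"offset":[-2.02,-0.52,-0.95],"rotation":[-9.7,-0.3,20.8]},{"offset":[-2.5,-0.79,-1.18],"rotation":[-12.3,-0.4,26.3]},{"offset":[-2.96,-1.13,-1.39],"rotation":[-14.8,-0.4,31.7]},{"offset":[-3.38,-1.51,-1.59],"rotation":[-17.3,-0.5,37.2]},{"offset":[-3.7,-1.86,-1.75],"rotation":[-19.4,-0.6,41.7]}]'
python3 -c "
from arc import *
arc(0,[])"
```

```text
clock: 21.08
tcp_pos: [622.9, 157.1, 151.9]
ee_rot: [0.199, 0.352, 0.911, 0.085]
force: [-6.4, 1.5, 2.5]
width: 15.5
grasp_force: 43.2
t 21.07 panel [-12.2 120.7  46.4] f [-4.7  1.7  5. ] w 15.5 g 43.2 q [ 0.17  0.37  1.87 -0.13  0.47 -0.56]
angle now 46.0 r 58.6
```

```bash
python3 -m inch '[{"offset":[-0.34,-0.46,-0.17],"rotation":[-2.5,-0.1,5.4]},{"offset":[-0.64,-0.97,-0.31],"rotation":[-5.1,-0.1,10.9]},{"offset":[-0.89,-1.5,-0.44],"rotation":[-7.6,-0.2,16.3]},{"offset":[-1.09,-2.06,-0.54],"rotation":[-10.1,-0.3,21.8]},{"offset":[-1.23,-2.64,-0.61],"rotation":[-12.7,-0.4,27.2]},{"offset":[-1.32,-3.23,-0.66],"rotation":[-15.2,-0.4,32.6]},{"offset":[-1.35,-3.73,-0.68],"rotation":[-17.3,-0.5,37.2]},{"offset":[-1.34,-4.14,-0.68],"rotation":[-19,-0.5,40.8]}]'
python3 -c "
from arc import *
arc(91,[92,93,94,95])"
```

```text
clock: 22.08
tcp_pos: [609.0, 115.4, 145.0]
ee_rot: [0.214, -0.024, 0.977, 0.003]
force: [-8.3, 13.6, 2.4]
width: 15.4
grasp_force: 44.3
t 22.07 panel [-28.8  79.5  46.5] f [-6.1 13.8  5.6] w 15.4 g 44.3 q [ 0.09  0.36  1.93 -0.05  0.43 -1.49]
angle now 90.5 r 58.8
92 [ 0.01 -0.1   0.  ] [-0.4 -0.   0.9]
93 [ 0.01 -0.2   0.  ] [-0.8 -0.   1.8]
94 [ 0.02 -0.3   0.01] [-1.3 -0.   2.7]
95 [ 0.03 -0.4   0.01] [-1.7 -0.   3.6]
```

```bash
python3 -m inch '[{"offset":[0.01,-0.15,0],"rotation":[-0.4,0,0.9]},{"offset":[0.01,-0.25,0],"rotation":[-0.8,0,1.8]},{"offset":[0.01,-0.25,0],"rotation":[-0.8,0,1.8]},{"offset":[0.01,-0.25,0],"rotation":[-0.8,0,1.8]}]'
python3 -m inch '[{"offset":[0,0.3,0],"rotation":[0,0,0]},{"offset":[0,0.3,0],"rotation":[0,0,0]},{"offset":[0,0.3,0],"rotation":[0,0,0]},{"offset":[0,0.3,0],"rotation":[0,0,0]},{"offset":[-1.1,0.3,2.3],"rotation":[0,0,0]},{"offset":[-2.8,0.3,6],"rotation":[0,0,0]},{"offset":[-5,0.3,10.7],"rotation":[0,0,0]},{"offset":[-7,0.3,15],"rotation":[0,0,0]}]' 4
python3 -m inch '[{"offset":[-5,5,5],"rotation":[0,0,0]},{"offset":[-10,10,6],"rotation":[0,0,0]},{"offset":[-15,15,6],"rotation":[0,0,0]},{"offset":[-20,20,6],"rotation":[0,0,0]},{"offset":[-20,20,6],"rotation":[0,0,0]}]'
python3 - <<'E'
from pm import *
st();centers()
im,P=snap('scene');cv2.imwrite('pics/s3.png',cv2.resize(im[180:320,190:390,::-1],(800,560),interpolation=cv2.INTER_CUBIC))
im,P=snap('top');I=im.astype(float);m=np.zeros(I.shape[:2],bool);m[150:225,200:265]=1
m&=(I[...,0]-np.maximum(I[...,1],I[...,2])>60)&np.isfinite(P).all(2);Q=(P[m]-C)@F;print(len(Q),Q.mean(0).round(1),np.percentile(Q,[2,98],axis=0).round(1))
(c,s,a)=cv2.minAreaRect(Q[:,:2].astype('f4'));print(s,a,np.polyfit(Q[:,0],Q[:,1],1))
E
```

```text
clock: 22.58
tcp_pos: [609.3, 115.3, 145.1]
ee_rot: [0.214, -0.039, 0.976, 0.002]
force: [-7.0, 12.0, 1.8]
width: 15.2
grasp_force: 54.3
clock: 23.58
tcp_pos: [541.1, 115.8, 296.7]
ee_rot: [0.216, -0.04, 0.976, -0.0]
force: [0.9, 0.8, 0.3]
width: 40.1
grasp_force: 0.0
clock: 24.2
tcp_pos: [340.1, 317.3, 355.9]
ee_rot: [0.216, -0.04, 0.976, 0.001]
force: [0.6, -0.4, 0.1]
width: 40.4
grasp_force: 0.0
t 24.2 panel [-178.   289.   348.8] f [ 0.6 -0.4 -0.1] w 40.4 g 0.0 q [ 0.83 -0.08  1.84 -0.35  1.08 -0.7 ]
top red 31 [-106.8 -140.    14. ] x -112.8 -102.1 y -152.0 -129.0
top yel 4 [ -46.3 -122.9   14.5] x -47.3 -45.5 y -127.0 -119.0
scene red 30 [-102.7 -140.9   10. ] x -111.5 -97.6 y -152.0 -130.0
scene yel 9 [ -44.7 -125.2   10.2] x -51.0 -41.1 y -131.0 -121.0
135 [-14.3  81.1  58.5] [[-52.4  75.2  54.4]
 [ 25.3  87.1  62.6]]
(80.91569519042969, 12.297662734985352) 0.6400381922721863 [1.04082585e-02 8.12163503e+01]
```

View pics/s3.png

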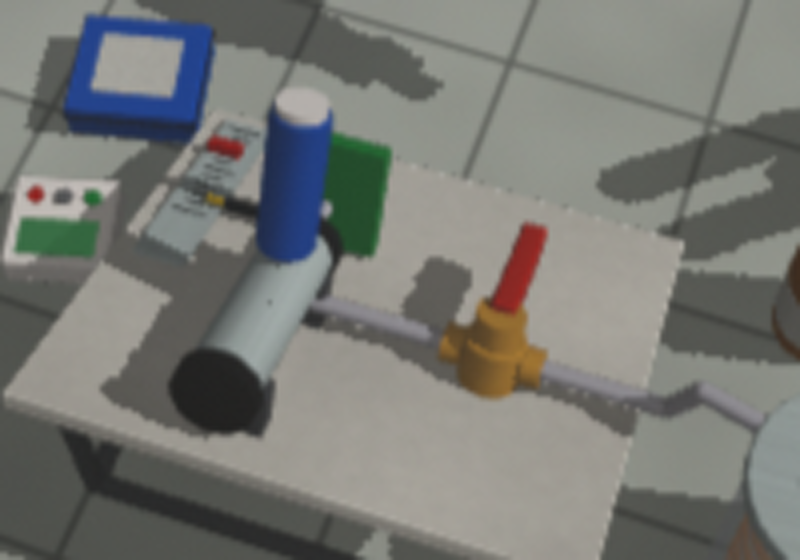

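The handle points straight down the slope: (535,230) to (505,305) in the crop, within 0.6° by fit. The paddle is home, and the bystanders and marker haven't moved. The arm is clear.

```bash
python3 -c "
from cell import manip
print(manip.close_job())"
```

```text
the job is handed in; nothing more can be done
None
```

The job is handed in: I drew the pump about 60 mm to the red marker (the two cameras' alignment readings differ by about 2.5 mm either way and average to zero), held it for over two seconds, eased it home, turned the stopcock fully closed and let go of everything.

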